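# Set the lamp drum and hold the lens at its click stop on the optical bench

### The job

On the small optical bench, first turn the lamp's drum by the bar on its top, anticlockwise seen from above, until the bar's pointed end points along the rail at the lens and the drum clicks in. Then take the lens carriage by its finger post and slide it along the rail towards the lamp until you feel the click stop's spring ball drop into the notch on its side, without running on past it, and finish there: the program ends while the fingers still hold the post and keep the carriage still in the notch, so that the image can be read. Leave the other things on the table where they are.

Things in the scene. Friction and masses are not known exactly. Their poses are not given: they have to be found in the camera images.
- bench: Optical bench, fixed: aluminium rail 640 mm long, 62 wide, top 42 mm above the table, on two cross feet 110 mm wide. Origin on the table under the rail's middle; y runs along the rail (lamp at the -y end; at the +y end a white screen, top 134 mm above the table); x points across the rail, away from the robot.
- drum_grip (a point): Grip point of the black bar on top of the lamp drum: on the upright turning axis, 134 mm above the table. Bar 14 mm wide, 62 long, 30 tall (from 112 mm, the flat top of the 70 mm wide drum, to 142 mm up), one end pointed. y here runs along the bar to the pointed end and turns with it. The battery box behind the drum is lower (100 mm).
- drum (a joint): Turn of the lamp drum, rad: 0 = the bar's pointed end points along the rail at the lens (bench +y); grows anticlockwise from above; starts between -1.25 and -0.55; stays where left. A spring ball clicks in every 60 degrees (0, -1.05...), in a notch between two ribs: about 0.25 Nm to get in or out, 0.02 elsewhere; loose within 0.1 rad, it is drawn in.
- lens_carriage: Lens carriage on the rail: dark saddle 72 mm across the rail, 64 along it, top 59 mm above the table; over its middle, across the rail, a lens in a black ring 56 mm wide, 10 thick, top 116 mm up. Origin at table height under the saddle's middle; axes as the bench's. About 0.35 kg; slides with under 1 N, stays where left; starts on the screen side of the click stop.
- lens_post (a point): Grip point of the carriage's finger post: an upright knurled cylinder 17 mm thick, from 59 to 119 mm above the table; this point is on its axis 95 mm up, 62 mm from the rail's middle line towards the robot, level with the lens along the rail. The lens ring begins 34 mm behind it across the rail, so the fingers go before and after the post along the rail.
- lens_notch (a point): Notch on the far side of the carriage, between two upright steel ribs 9 mm apart, 34 mm above the table, level with the lens and post along the rail; moves with the carriage.
- click_stop: Click stop: aluminium block 24 x 22 mm, top 47 mm, black thumbscrew (top 64 mm), clamped to the rail on the side away from the robot, 65 mm from the rail's middle line; fixed. Its spring ball (8 mm) points at the carriage. Origin at table height under the rail's middle line, level with the ball along the rail; axes as the bench's.
- stop_ball (a point): Ball of the click stop, 34 mm above the table. It meets the first rib about 9 mm before it is level with the notch (about 6 N to climb, crest at 4.5 mm), then drops into the notch; the second rib's crest is 4.5 mm past. Loose within 3 mm of it, the carriage is drawn into the notch; it takes about 6 N to leave.
- tin: Bystander: open red tin, 72 mm across, 56 tall. Origin at the centre of its underside.
- jar_lid: Bystander: yellow screw lid lying mouth up, 68 mm across, 14 tall. Origin at the centre of its underside.
- spare_lens: Bystander: spare lens in a black ring on a wooden foot, standing on the table (not on the rail), 60 x 36 mm foot, 68 tall. Origin at the centre of its underside.
- pencil: Bystander: pink pencil lying flat, 164 mm long, 8 mm thick. Origin at the centre of its underside.
- wood_block: Bystander: wooden block 60 x 40 x 30 mm. Origin at the centre of its underside.
- beaker: Bystander: glass beaker, 60 mm across, 80 tall. Origin at the centre of its underside.
- brass_mass: Bystander: brass knobbed weight, 38 mm across, 48 tall. Origin at the centre of its underside.

How it is judged (in metres and radians):
On the way, in this order (a step that is already met when the one before it is completed fails the run):
1. first the lamp drum is clicked in with the bar's point towards the lens, the lens carriage not yet at its click stop (value of joint drum between -0.07 and 0.07 rad and y of lens_carriage in the frame of click_stop above 0.015 m), for 0.3 s.
2. the lens carriage rests in the notch of the click stop, held by the fingers (y of lens_carriage in the frame of click_stop between -0.002 and 0.002 m and contact force between the fingers and lens_carriage above 1.5 N and linear speed of lens_carriage below 0.004 m/s), for 0.3 s.
At the end, for the whole second after the job is handed in: The drum is clicked in with the bar's point towards the lens (within 4 degrees); the carriage's notch is on the ball of the click stop (within 2 mm), still (under 4 mm/s) and held by the fingers (at least 1.5 N) (all of step 2 and value of joint drum between -0.07 and 0.07 rad); the arm keeps its last pose, push and grip.
It fails at once if the lens carriage runs on past the notch (by over 9 mm) (y of lens_carriage in the frame of click_stop below -0.009 m).
It fails at once if a bystander is moved by over 25 mm or laid over (distance of any of tin, jar_lid, spare_lens, pencil, wood_block, beaker, brass_mass from where it was at the start of the episode above 0.025 m or angle between any of tin, jar_lid, spare_lens, wood_block, beaker, brass_mass's own z axis and vertical above 0.4 rad).
It also fails if it takes over 61 s, if anything falls off the work surface, if the arm or the gripper's body presses on something with over 40 N, if the wrist force passes 120 N, or if a joint passes its speed limit or range.

### The arm

A 6-joint arm with a two-finger parallel gripper is mounted at the origin on the work surface. World frame = base frame: x ahead of the robot, y to its left, z up, the work surface at z = 0. Lengths are in m, angles in degrees, forces in N, time in s.
With the tool pointing down it reaches from about 0.4 to 0.825 m from the base axis. Payload 7 kg.
Tool frame: the origin (TCP) lies midway between the tips of the shut fingers; the grasp point (between the pads) lies 19 mm behind it; z points along the fingers, y is the direction in which the jaws open and shut (so a half turn about z gives the same grasp; the last joint's range is limited). The gripper opens to 88 mm and grips with 3 to 60 N. Pads are 19 mm wide; open, the fingers measure 130 mm over their backs; the gripper's body (78 mm by 193 mm) begins 47 mm behind the grasp point.
Start: joints at [16.507, 20.546, 0.682, 0, -70.136, -16.507], TCP at [0.675, -0, 0.201] pointing down, gripper open.
Joint ranges: [-176.03, 176.03], [-82.01, 121.73], [-58.28, 71.71], [-173.87, 95.51], [-174.79, -0.11], [-173.66, 173.66]. Speed limits (degrees/s): [136.94, 136.94, 172.46, 180, 180, 180].

### API

Orientations are given as [roll, pitch, yaw] about the fixed x, y, z axes, in that order (R = Rz(yaw) Ry(pitch) Rx(roll)).
In Python, from plant import get_state, capture, get_calibration, close_job, boxes_of, cut_out gives the robot as it stands.
- The arm moves only by the tool apply_moves, never from a script. Its argument "commands" is a list of rows, each an object with "grip": the closure, from 0 (fully open) to 1 (shut); "slide": the shift along the tool's x, y, z in m, a list of three; "roll": the turn about the tool's z in degrees. In form: [{"grip": grip, "slide": [x, y, z], "roll": roll}, ...]. A call has 1 to 5 rows; each row is the pose to reach, as a shift and turn from the pose commanded when the call began, along the tool's axes at that moment; what a row does not reach only later rows make up. A row lasts 1/8 s, in which the tool goes at most 62.5 mm and 10.7 degrees, less where a joint would pass 70% of its speed; a pose out of reach is approached as far as the arm can. A call with a gripper value outside its range is refused whole. The fingers move at their own pace and stop on an object; "grip_force" is the grip in N (left out, the last holds). Time passes only in rows, so rows that repeat a pose let the fingers close. It gives the time, the measured TCP pose, the force and the opening at its end, in the units of the state.
- get_state(): the state, without advancing time (a new reading comes with each control period).
- capture(name): name is "scene" or "side" or "wrist"; returns (picture, depth): 420x560x3 uint8, red, green, blue; 420x560 float32, m along the optical axis (not along the pixel's ray), 0 where there is no reading.
- get_calibration(name): a dict with "mtx" (3x3 intrinsics, pixels), "R" (3x3) and "t" (3): a world point X has camera coordinates R X + t. Camera axes: x right, y down, z forward; pixel columns grow to the right and rows downward; lengths in m; the calibration is good to about 2 mm. The wrist camera is an equidistant fisheye: a pixel r from the principal point sees the ray r / f radians off the axis. A picture is of the moment at which its call begins: read the wrist's pose just before it. get_calibration takes no time and is no camera call; for the wrist camera it gives the pose at the moment of the call.
- close_job(): hands the job in, once; it reports no verdict.
Trained networks look in the newest picture that a camera, given by its name, has taken for a name from the list of things; names that differ only in an ending like _2 or _b are one class to them, and where a whole thing is asked for, a point or a joint stands for the part that bears it (a point fixed in the world has none). Each returns a list of dicts, best first, with "score" (0 to 1); they miss things now and then, are a little off and sometimes report something else, mostly with a low value. They report only what shows in the picture. A call takes as long as a camera call.
- boxes_of(name, camera): "position" ([x, y, z] in m, in the coordinates of the camera as it stood for that picture, good to about 4 mm: the middle of the surface that is visible of it).
- cut_out(name, camera): "mask" (420x560 bool, what is visible of it).
The state is a dict: "time_s": time; "joints": joint angles; "qd": joint speeds; "joint_torque": joint torques, N m; "tcp_pos": TCP position; "eef_rot": TCP orientation; "contact_force": force on the tool from outside, world axes, zero at the start; "moment": the same for the moment, N m; "gripper_width": finger opening in m.
Only numpy, scipy, OpenCV 4.12 (cv2) and the standard library are available. Lean on these libraries where they do the work, as an engineer would, in place of code of your own. Each camera call takes 0.05 s, during which the arm holds its last target.

## Working session

There is one attempt and no reset: what is moved stays moved. The work goes in short steps, Python scripts to look and compute and a tool call to move; the robot and the scene stay as the last step left them, time stands still between calls to the robot, and variables do not carry over. Pictures are saved under pics/ and viewed, and the job is handed in when it is done.

Besides the shell and the picture viewer there is one more tool, called by a JSON object that holds its "op" and its "data", one argument or row to a line. apply_moves: Moves the arm, as the interface text tells. Its arguments: {"type":"object","properties":{"commands":{"type":"array"},"grip_force":{"type":"number"}},"required":["commands"]}

```bash
mkdir -p pics; ls; cat > h.py <<'E'
import numpy as np,cv2
from plant import *
def save(n,im): cv2.imwrite(f'pics/{n}.png',im[:,:,::-1])
def toworld(cam,p):
    c=get_calibration(cam); return np.array(c['R']).T@(np.array(p)-np.array(c['t']))
E
python3 - <<'E'
from h import *
for c in ['scene','side','wrist']:
    im,d=capture(c); save(c+'0',im)
    for n in ['drum_grip','lens_carriage','lens_post','click_stop','bench','drum']:
        try:
            r=boxes_of(n,c)
            print(c,n,[(round(x['score'],2),toworld(c,x['position']).round(3).tolist()) for x in r[:2]])
        except Exception as e: print(c,n,e)
s=get_state();print(s)
E
```

```text
pics
scene drum_grip [(0.93, [0.568, -0.22, 0.109])]
scene lens_carriage [(0.88, [0.592, 0.112, 0.06])]
scene lens_post [(0.98, [0.592, 0.111, 0.062])]
scene click_stop [(0.92, [0.646, 0.004, 0.035]), (0.49, [0.406, -0.128, 0.006])]
scene bench [(0.91, [0.59, 0.114, 0.047])]
scene drum [(0.79, [0.566, -0.223, 0.099]), (0.17, [0.414, 0.043, 0.006])]
side drum_grip [(0.75, [0.54, -0.248, 0.121])]
side lens_carriage [(0.86, [0.562, 0.104, 0.06])]
side lens_post [(0.9, [0.564, 0.099, 0.065])]
side click_stop [(0.95, [0.638, -0.009, 0.041])]
side bench [(0.94, [0.565, 0.075, 0.044])]
side drum [(0.63, [0.538, -0.251, 0.118])]
wrist drum_grip [(0.83, [0.55, -0.202, 0.071])]
wrist lens_carriage [(0.81, [0.6, 0.085, 0.059]), (0.54, [0.573, -0.044, 0.042])]
wrist lens_post [(0.67, [0.604, 0.084, 0.058])]
wrist click_stop [(0.84, [0.633, -0.005, 0.039]), (0.55, [0.762, 0.095, 0.034])]
wrist bench [(0.83, [0.574, -0.043, 0.043])]
wrist drum [(0.78, [0.551, -0.2, 0.069]), (0.4, [0.634, -0.002, 0.039])]
{'time_s': 1.05, 'joints': array([ 1.65066069e+01,  2.05457663e+01,  6.81330687e-01,  1.36626269e-03,
       -7.01375250e+01, -1.65066124e+01]), 'qd': array([-0.0227043 ,  0.03562747,  0.01772483, -0.01105781,  0.02048971,
       -0.0044829 ]), 'joint_torque': array([-8.98283051e-04, -5.82399666e+01,  2.93305904e+01,  7.00248018e+00,
        1.23909753e-02,  1.63762780e-05]), 'tcp_pos': array([ 6.74965400e-01, -3.53490120e-05,  2.01167474e-01]), 'eef_rot': array([ 1.79998485e+02, -1.78908083e-03, -8.99995412e+01]), 'contact_force': array([ 0.56756202, -0.10659372, -0.01544621]), 'moment': array([-0.00170881,  0.00033611,  0.03362513]), 'gripper_width': 0.08791009932515713}
```

View pics/scene0.png

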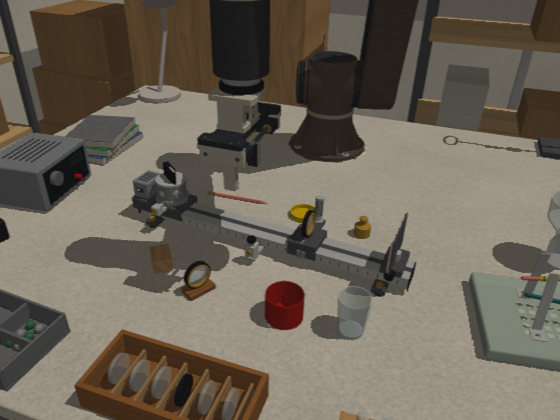

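View pics/side0.png

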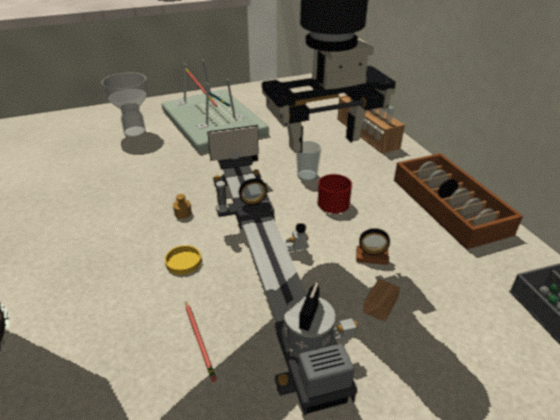

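View pics/wrist0.png

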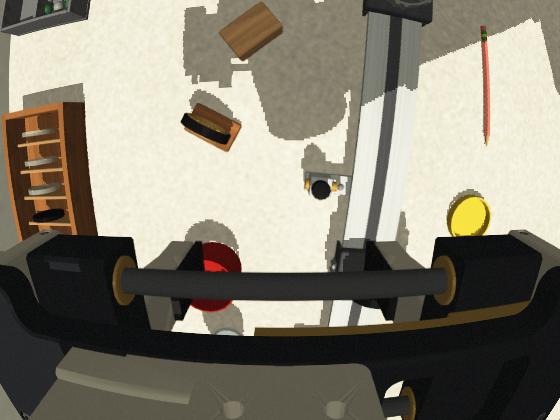

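The scene picture shows the lamp at about (165,185), the carriage with its lens and post at (310,225) and the click stop at (253,245). The side picture shows the bar at (310,305), pointing up and to the right. Next I'll measure from the depth data.

```bash
cat >> h.py <<'E'
def cloud(cam,im=None,d=None):
    if d is None: im,d=capture(cam)
    c=get_calibration(cam);K=np.array(c['mtx'])
    v,u=np.mgrid[:420,:560]
    if cam=='wrist':
        x=(u-K[0,2])/K[0,0];y=(v-K[1,2])/K[1,1];th=np.hypot(x,y);s=np.where(th>1e-9,np.tan(th)/np.maximum(th,1e-9),1)
        x=x*s;y=y*s
    else: x=(u-K[0,2])/K[0,0];y=(v-K[1,2])/K[1,1]
    P=np.stack([x*d,y*d,d],-1)
    W=(P-np.array(c['t']))@np.array(c['R'])
    W[d<=0]=np.nan
    return im,d,W
E
python3 - <<'E'
from h import *
for cam in ['scene','side']:
    im,d,W=cloud(cam); np.save(cam+'W.npy',W)
    X,Y,Z=W[...,0],W[...,1],W[...,2]
    def sel(m): return W[m]
    # table
    t=(X>.4)&(X<.8)&(abs(Y)<.4)&(abs(Z)<.01);print(cam,'table z',np.median(Z[t]))
    rail=(Z>.034)&(Z<.05)&(X>.4)&(X<.75)&(Y>-.12)&(Y<.05)
    p=sel(rail);
    vx,vy,x0,y0=cv2.fitLine(p[:,:2].astype(np.float32),cv2.DIST_HUBER,0,.001,.001).ravel()
    print('rail n',len(p),'z',np.median(p[:,2]),'dir',vx,vy,np.degrees(np.arctan2(vy,vx)),'x at y=0',x0-vx/vy*y0, 'at -.2',x0+vx/vy*(-.2-y0))
    for y in np.arange(-.12,.05,.02):
        q=p[(p[:,1]>y)&(p[:,1]<y+.02)]
        if len(q)>4: print('  ',round(y+.01,2),q[:,0].min().round(4),q[:,0].max().round(4))
    m=(Z>.118)&(Z<.15)&(Y<-.13)&(Y>-.33)&(X>.45)&(X<.66)
    b=sel(m);print('bar',len(b)); 
    if len(b)>4:
        print(b.min(0).round(3),b.max(0).round(3)); r=cv2.minAreaRect(b[:,:2].astype(np.float32)*1000);print(r)
    dt=(Z>.106)&(Z<.116)&(Y<-.13)&(Y>-.33)&(X>.45)&(X<.66)
    b=sel(dt);print('drumtop',len(b),b.min(0).round(3),b.max(0).round(3));r=cv2.minEnclosingCircle(b[:,:2].astype(np.float32)*1000);print(r)
    m=cut_out('lens_post',cam)
    if m:
        m=m[0]['mask'];print('post mask',m.sum());q=W[m];
    m=(X>.44)&(X<.56)&(Y>.02)&(Y<.2)&(Z>.07)&(Z<.13);q=W[m];print('post',len(q),q.min(0).round(3),q.max(0).round(3),np.median(q,0).round(4))
    m=(X>.56)&(X<.66)&(Y>.02)&(Y<.2)&(Z>.07)&(Z<.13);q=W[m];print('ring',len(q),q.min(0).round(3),q.max(0).round(3),np.median(q,0).round(4))
    m=(X>.59)&(X<.70)&(Y>-.05)&(Y<.06)&(Z>.05)&(Z<.07);q=W[m];print('screw',len(q),q.min(0).round(3),q.max(0).round(3),np.median(q,0).round(4))
    for z,a,bb in[('bar',(250,330),(280,340))]:
        pass
im,_=capture('side');save('sideb',cv2.resize(im[150:420,160:420],None,fx=2.2,fy=2.2,interpolation=2))
im,_=capture('scene');save('sceneb',cv2.resize(im[140:300,110:430],None,fx=2.5,fy=2.5,interpolation=2))
E
```

```text
scene table z 0.00048308354651726247
rail n 1519 z 0.04233489502376477 dir 0.2133183 0.9769828 77.68311 x at y=0 0.5805688 at -.2 0.53690004
   -0.11 0.5279 0.5935
   -0.09 0.5307 0.5952
   -0.07 0.5312 0.595
   -0.05 0.5325 0.7499
   -0.03 0.5337 0.6007
   -0.01 0.5358 0.6516
   0.01 0.5373 0.6525
   0.03 0.5408 0.6046
   0.05 0.5411 0.6062
bar 183
[ 0.525 -0.26   0.118] [ 0.572 -0.206  0.144]
((550.107177734375, -230.9543914794922), (65.94242095947266, 15.642121315002441), 49.654884338378906)
drumtop 316 [ 0.514 -0.266  0.106] [ 0.584 -0.197  0.116]
((549.78515625, -231.3389129638672), 35.53760528564453)
post mask 1491
post 204 [0.51  0.102 0.07 ] [0.56  0.12  0.121] [0.5235 0.1122 0.0957]
ring 234 [0.56  0.097 0.07 ] [0.609 0.114 0.117] [0.5935 0.1079 0.0988]
screw 76 [ 0.626 -0.008  0.05 ] [0.648 0.012 0.066] [0.641  0.0029 0.0627]
side table z 0.0021990033872688426
rail n 2591 z 0.04412246544826796 dir 0.18732959 0.9822971 79.20301 x at y=0 0.57651174 at -.2 0.5383706
   -0.11 0.5293 0.5931
   -0.09 0.5317 0.5947
   -0.07 0.5332 0.7498
   -0.05 0.5349 0.7472
   -0.03 0.5368 0.5997
   -0.01 0.5384 0.653
   0.01 0.5403 0.6493
   0.03 0.5423 0.6064
   0.05 0.5439 0.6061
bar 581
[ 0.527 -0.261  0.118] [ 0.572 -0.209  0.147]
((551.506103515625, -233.45523071289062), (62.886592864990234, 14.802166938781738), 49.35882568359375)
drumtop 1258 [ 0.515 -0.271  0.106] [ 0.585 -0.199  0.116]
((549.8867797851562, -234.63247680664062), 35.98252868652344)
post mask 1762
post 293 [0.509 0.095 0.071] [0.56  0.116 0.123] [0.5194 0.102  0.0987]
ring 502 [0.56  0.093 0.07 ] [0.608 0.11  0.119] [0.582  0.0998 0.0952]
screw 102 [ 0.626 -0.012  0.05 ] [0.647 0.008 0.069] [ 0.6365 -0.0054  0.0653]
```

```bash
echo
```

{"op": "apply_moves", "data": {
  "commands": [
    {"grip": 0, "slide": [0.046, 0.025, 0], "roll": 8.1},
    {"grip": 0, "slide": [0.093, 0.05, 0], "roll": 16.2},
    {"grip": 0, "slide": [0.139, 0.075, 0], "roll": 24.3},
    {"grip": 0, "slide": [0.186, 0.1, 0], "roll": 32.4},
    {"grip": 0, "slide": [0.232, 0.1245, 0], "roll": 40.5}
  ],
  "grip_force": 50
}}

```text
time_s: 1.98
tcp_pos: [0.5496, -0.2334, 0.2014]
eef_rot: [-180.0, 0.0, -130.8]
contact_force: [1.1, -0.6, -0.2]
gripper_width: 0.0877
```

View pics/sideb.png

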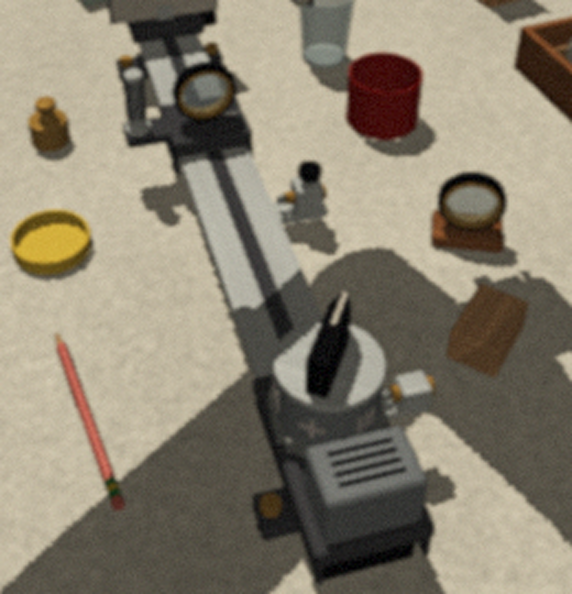

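The enlarged side picture shows the pointed end, with its white stripe, at about (342,295). It points away from the battery box and towards +x, as expected. I'll check from the wrist camera above the bar before going down.

```bash
python3 - <<'E'
from h import *
im,d,W=cloud('wrist'); save('wr1',im)
X,Y,Z=W[...,0],W[...,1],W[...,2]
for lo,hi in [(.13,.15),(.106,.118)]:
    m=(Z>lo)&(Z<hi)&(Y<-.17)&(Y>-.29)&(X>.49)&(X<.61)
    b=W[m];print(len(b))
    if len(b)>9: print(cv2.minAreaRect(b[:,:2].astype(np.float32)*1000), np.median(b[:,2]))
s=get_state();print(s['tcp_pos'],s['eef_rot'])
E
```

```text
1265
((549.4540405273438, -237.52186584472656), (61.231422424316406, 13.965970039367676), 49.02214050292969) 0.1417483627142116
3543
((547.2640380859375, -239.46554565429688), (68.69780731201172, 68.07572174072266), 25.705984115600586) 0.11169770725218309
[ 0.54664737 -0.23716519  0.20154769] [ 1.79986004e+02 -6.33297964e-02 -1.31292090e+02]
```

View pics/wr1.png

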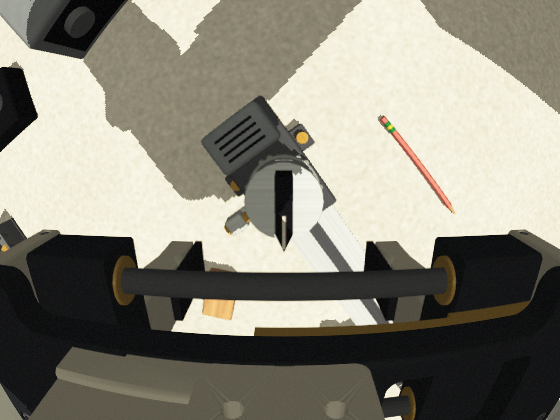

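The wrist view shows the bar at (284,210), upright in the picture and so parallel to tool x, with its point downwards. The arm was still swinging, so I'll measure again.

```bash
python3 - <<'E'
from h import *
capture('scene')
for k in range(2):
    im,d,W=cloud('wrist')
    X,Y,Z=W[...,0],W[...,1],W[...,2]
    for lo,hi in [(.13,.15),(.106,.118)]:
        m=(Z>lo)&(Z<hi)&(Y<-.17)&(Y>-.29)&(X>.49)&(X<.61)
        b=W[m];print(len(b),cv2.minAreaRect(b[:,:2].astype(np.float32)*1000), np.median(b[:,2]))
    s=get_state();print(s['tcp_pos'],s['eef_rot'],s['contact_force'])
E
```

```text
1235 ((553.52197265625, -232.4961395263672), (60.88993835449219, 13.952784538269043), 49.722015380859375) 0.14162628687065545
3550 ((551.6551513671875, -234.68167114257812), (68.52482604980469, 68.77403259277344), 73.37378692626953) 0.11157871084218322
[ 0.54930677 -0.23400121  0.20149262] [-1.79979227e+02  9.83468636e-03 -1.30715618e+02] [ 1.33350528  0.14140263 -0.15245769]
1240 ((553.082275390625, -232.98617553710938), (60.55936050415039, 13.932103157043457), 49.513694763183594) 0.14159439227030401
3557 ((551.0989379882812, -234.60726928710938), (68.5863037109375, 68.55137634277344), 30.716819763183594) 0.11150720986702713
[ 0.55005028 -0.23298101  0.20144061] [-1.79975777e+02  1.97232416e-02 -1.30588250e+02] [ 0.08245604  0.86379114 -0.3636886 ]
```

{"op": "apply_moves", "data": {
  "commands": [
    {"grip": 0, "slide": [0, 0, 0.045], "roll": 0},
    {"grip": 0, "slide": [0, -0.0015, 0.085], "roll": 0},
    {"grip": 0, "slide": [0, -0.0015, 0.085], "roll": 0},
    {"grip": 1, "slide": [0, -0.0015, 0.085], "roll": 0},
    {"grip": 1, "slide": [0, -0.0015, 0.085], "roll": 0}
  ],
  "grip_force": 50
}}

```text
time_s: 2.8
tcp_pos: [0.5531, -0.2329, 0.1182]
eef_rot: [-179.8, 0.1, -130.4]
contact_force: [0.0, -0.3, 0.2]
gripper_width: 0.0729
```

{"op": "apply_moves", "data": {
  "commands": [
    {"grip": 1, "slide": [0, 0, 0], "roll": 0},
    {"grip": 1, "slide": [0, 0, 0], "roll": 0},
    {"grip": 1, "slide": [0, 0, 0], "roll": 0}
  ]
}}

```text
time_s: 3.18
tcp_pos: [0.5517, -0.233, 0.1165]
eef_rot: [-180.0, 0.0, -130.5]
contact_force: [0.5, 0.8, 0.5]
gripper_width: 0.0431
```

{"op": "apply_moves", "data": {
  "commands": [
    {"grip": 1, "slide": [0, 0, 0], "roll": 0},
    {"grip": 1, "slide": [0, 0, 0], "roll": 0},
    {"grip": 1, "slide": [0, 0, 0], "roll": 0},
    {"grip": 1, "slide": [0, 0, 0], "roll": 0},
    {"grip": 1, "slide": [0, 0, 0], "roll": 0}
  ]
}}

```text
time_s: 3.8
tcp_pos: [0.5522, -0.2332, 0.1169]
eef_rot: [-179.9, 0.0, -130.5]
contact_force: [-0.4, 0.3, 5.9]
gripper_width: 0.0005
```

The fingers shut completely, so they didn't hold the bar. I'll look at why.

```bash
python3 - <<'E'
from h import *
for c in ['side','wrist','scene']:
    im,d=capture(c)
    save(c+'2',im if c=='wrist' else cv2.resize(im[100:400,100:420] if c=='scene' else im[150:420,160:420],None,fx=2,fy=2,interpolation=2))
s=get_state();print(s)
E
```

```text
{'time_s': 3.95, 'joints': array([-4.21713474e+00,  1.72869025e+01, -1.57833310e+01,  3.44012710e-02,
       -5.68459207e+01, -3.62814261e+01]), 'qd': array([ 0.02452732, -0.10556561,  0.10435775,  0.07385881,  0.09964175,
       -0.0424578 ]), 'joint_torque': array([-1.06782487e-02, -4.75108159e+01,  2.41528183e+01,  5.42219684e+00,
        8.08520545e-02,  4.26509487e-04]), 'tcp_pos': array([ 0.55226372, -0.23324578,  0.1169099 ]), 'eef_rot': array([-1.79915355e+02,  2.63739926e-02, -1.30479749e+02]), 'contact_force': array([-0.77499094,  0.04255668,  5.91210985]), 'moment': array([ 0.09140778,  0.06353486, -0.00453102]), 'gripper_width': 0.0006035500152018425}
```

View pics/wrist2.png

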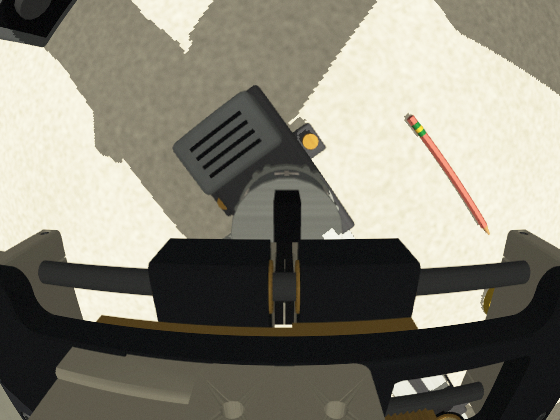

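View pics/side2.png

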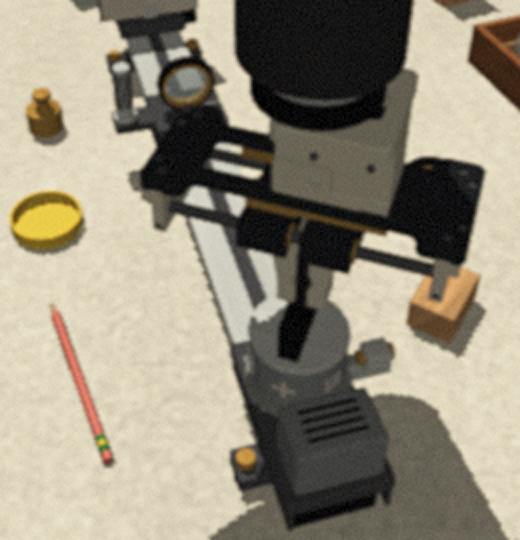

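```bash
python3 - <<'E'
from h import *
im,d,W=cloud('wrist')
save('wz',cv2.resize(im[160:340,200:380],None,fx=3.3,fy=3.3,interpolation=2))
c=get_calibration('wrist');print(c)
for v in range(185,335,6): print(v,[tuple((W[v,u]*1000).round(0).astype(int)) if d[v,u]>0 else None for u in (264,275,281,287,293,299,306)])
im,d=capture('side');save('sz',cv2.resize(im[230:340,250:380],None,fx=4.5,fy=4.5,interpolation=2))
E
```

```text
{'mtx': array([[325.1922621 ,   0.        , 283.79742251],
       [  0.        , 325.1922621 , 207.02081083],
       [  0.        ,   0.        ,   1.        ]]), 'R': array([[-0.76043777,  0.64940627, -0.0024292 ],
       [ 0.62490264,  0.73275235,  0.26938946],
       [ 0.1767232 ,  0.20333591, -0.96302825]]), 't': array([ 0.57348534, -0.18495649,  0.25834982])}
185 [(np.int64(541), np.int64(-268), np.int64(112)), (np.int64(536), np.int64(-263), np.int64(113)), (np.int64(533), np.int64(-261), np.int64(112)), (np.int64(530), np.int64(-259), np.int64(112)), (np.int64(528), np.int64(-256), np.int64(112)), (np.int64(525), np.int64(-254), np.int64(113)), (np.int64(522), np.int64(-251), np.int64(111))]
191 [(np.int64(543), np.int64(-265), np.int64(112)), (np.int64(538), np.int64(-261), np.int64(115)), (np.int64(535), np.int64(-259), np.int64(114)), (np.int64(532), np.int64(-257), np.int64(115)), (np.int64(530), np.int64(-254), np.int64(115)), (np.int64(527), np.int64(-251), np.int64(112)), (np.int64(524), np.int64(-249), np.int64(112))]
197 [(np.int64(546), np.int64(-262), np.int64(111))
[... 7091 characters left out ...]
), np.int64(231))]
323 [(np.int64(542), np.int64(-255), np.int64(231)), (np.int64(562), np.int64(-230), np.int64(189)), (np.int64(560), np.int64(-228), np.int64(188)), (np.int64(559), np.int64(-226), np.int64(187)), (np.int64(537), np.int64(-250), np.int64(232)), (np.int64(535), np.int64(-250), np.int64(232)), (np.int64(534), np.int64(-248), np.int64(232))]
329 [(np.int64(542), np.int64(-255), np.int64(234)), (np.int64(540), np.int64(-253), np.int64(234)), (np.int64(539), np.int64(-253), np.int64(235)), (np.int64(538), np.int64(-251), np.int64(234)), (np.int64(537), np.int64(-250), np.int64(235)), (np.int64(536), np.int64(-249), np.int64(234)), (np.int64(534), np.int64(-248), np.int64(234))]
```

View pics/wz.png

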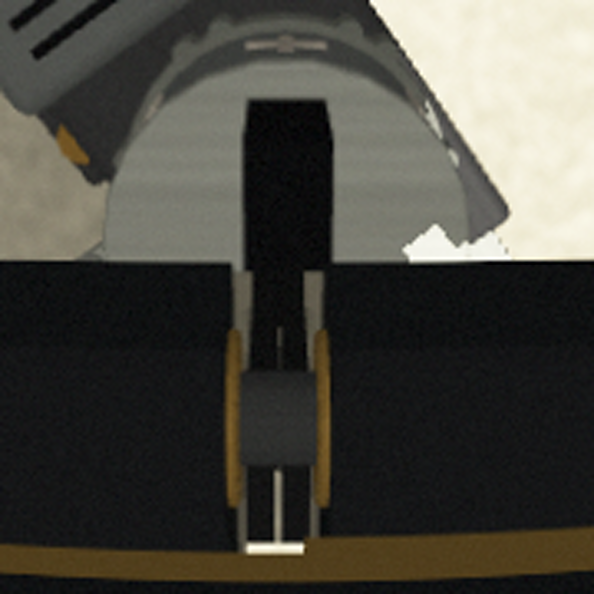

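View pics/sz.png

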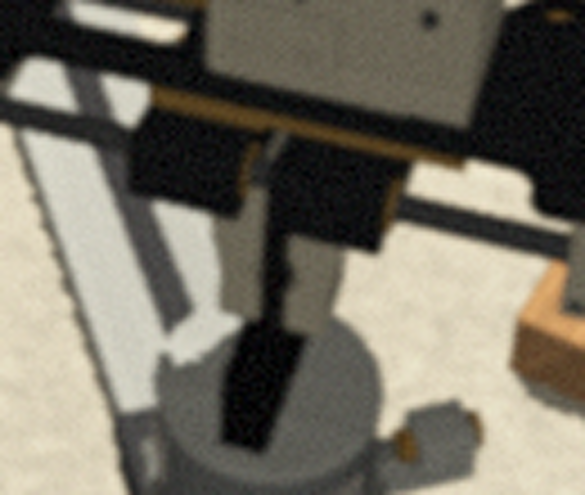

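```bash
python3 - <<'E'
from h import *
c=get_calibration('side')
b=np.array([.647,.762])
for n,p in [('tcp',[.552,-.233,.117]),('z142',[.552,-.233,.142]),('z165',[.552,-.233,.165]),('barrear',[.532,-.257,.142]),('tip',[.572,-.21,.142])]:
    q=np.array(c['R'])@p+c['t'];u=np.array(c['mtx'])@q;u=u[:2]/u[2];print(n,u,(u-[250,230])*4.5)
im,d,W=cloud('side')
X,Y,Z=W[...,0],W[...,1],W[...,2]
for v in range(270,332,4): print(v,[(u,*(W[v,u]*1000).round(0).astype(int).tolist()) for u in range(300,326,4)])
E
```

```text
tcp [310.2621205 311.0478815] [271.17954225 364.71546676]
z142 [311.07275285 298.49937716] [274.82738781 308.24719723]
z165 [311.85440707 286.39945115] [278.34483181 253.79753016]
barrear [304.43903061 315.9431346 ] [244.97563775 386.74410568]
tip [317.5248775  282.82841422] [303.86194876 237.72786401]
270 [(300, 523, -258, 227), (304, 528, -257, 225), (308, 533, -258, 224), (312, 533, -268, 234), (316, 537, -269, 233), (320, 542, -271, 233), (324, 545, -274, 234)]
274 [(300, 522, -259, 223), (304, 529, -255, 216), (308, 543, -238, 195), (312, 533, -269, 227), (316, 537, -270, 227), (320, 540, -274, 230), (324, 544, -277, 231)]
278 [(300, 523, -259, 215), (304, 539, -236, 189), (308, 542, -240, 191), (312, 533, -269, 222), (316, -9223372036854775808, -9223372036854775808, -9223372036854775808), (320, 541, -274, 223), (324, 544, -277, 225)]
282 [(300, 535, -233, 179), (304, 539, -236, 181), (308, 543, -239, 182), (312, 548, -241, 182), (316, 537, -272, 216), (320, 541, -275, 217), (324, 545, -277, 218)]
286 [(300, 535, -233, 172), (304, 539, -236, 173), (308, 547, -232, 166), (312, 54
[... 1269 characters left out ...]
36), (304, 532, -256, 137), (308, 536, -259, 139), (312, 547, -250, 124), (316, 555, -245, 115), (320, 560, -247, 114), (324, 566, -247, 113)]
322 [(300, 529, -251, 125), (304, 532, -256, 129), (308, 537, -259, 130), (312, 548, -249, 114), (316, 553, -250, 113), (320, 557, -253, 115), (324, 563, -254, 114)]
326 [(300, 528, -253, 120), (304, 532, -257, 122), (308, 537, -260, 124), (312, 545, -255, 114), (316, 549, -258, 116), (320, 556, -257, 112), (324, 560, -260, 113)]
330 [(300, 527, -256, 115), (304, 533, -257, 113), (308, 537, -260, 115), (312, 543, -260, 113), (316, 547, -264, 116), (320, 552, -265, 114), (324, 557, -267, 115)]<stdin>:8: RuntimeWarning: invalid value encountered in cast
```

The depth data puts the fingertips at about z = 0.145, just over the bar's top at 0.142, although the TCP reads 0.117. I'll lift, open, and measure where the real tips are relative to the TCP.

{"op": "apply_moves", "data": {
  "commands": [
    {"grip": 1, "slide": [0, 0, -0.03], "roll": 0},
    {"grip": 1, "slide": [0, 0, -0.03], "roll": 0},
    {"grip": 1, "slide": [0, 0, -0.03], "roll": 0},
    {"grip": 1, "slide": [0, 0, -0.03], "roll": 0}
  ]
}}

```text
time_s: 4.6
tcp_pos: [0.551, -0.2329, 0.1452]
eef_rot: [179.9, -0.0, -130.5]
contact_force: [0.1, -0.9, -0.4]
gripper_width: 0.0
```

```bash
python3 - <<'E'
from h import *
s=get_state();print(s['tcp_pos'],s['contact_force'],s['gripper_width'])
for cam in ['side','scene']:
    im,d,W=cloud(cam)
    save(cam+'3',cv2.resize(im[220:340,240:380] if cam=='side' else im[100:220,110:250],None,fx=4.5,fy=4.5,interpolation=2))
    X,Y,Z=W[...,0],W[...,1],W[...,2]
    p=s['tcp_pos']
    m=(abs(X-p[0])<.03)&(abs(Y-p[1])<.03)&(Z>.1)&(Z<.23)
    print(cam,np.histogram(Z[m],bins=np.arange(.1,.235,.005)))
E
```

```text
[ 0.55101312 -0.23286061  0.14521258] [ 0.08595259 -0.93666895 -0.38391591] 3.5509111115229676e-05
side (array([ 28,  24, 819, 158,  48,  45,  47,  49, 297,  36,   0,   0,   0,
         0,  11,  60,  89,  74,  87,  71,  77,  85,  93,  39,  19,  13]), array([0.1  , 0.105, 0.11 , 0.115, 0.12 , 0.125, 0.13 , 0.135, 0.14 ,
       0.145, 0.15 , 0.155, 0.16 , 0.165, 0.17 , 0.175, 0.18 , 0.185,
       0.19 , 0.195, 0.2  , 0.205, 0.21 , 0.215, 0.22 , 0.225, 0.23 ]))
scene (array([ 30,  41, 210,  27,  22,  22,  26,  24,  80,   0,   0,   0,   0,
         1,  16,  30,  38,  38,  35,  33,  36,  36,  45,  54,  45,  28]), array([0.1  , 0.105, 0.11 , 0.115, 0.12 , 0.125, 0.13 , 0.135, 0.14 ,
       0.145, 0.15 , 0.155, 0.16 , 0.165, 0.17 , 0.175, 0.18 , 0.185,
       0.19 , 0.195, 0.2  , 0.205, 0.21 , 0.215, 0.22 , 0.225, 0.23 ]))
```

View pics/side3.png

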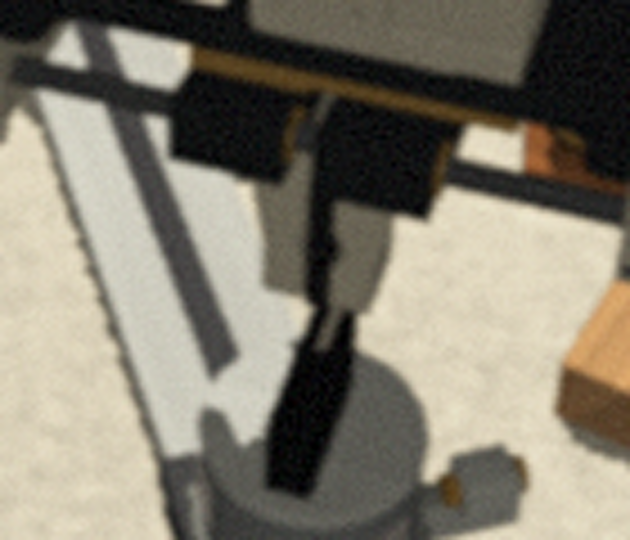

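View pics/scene3.png

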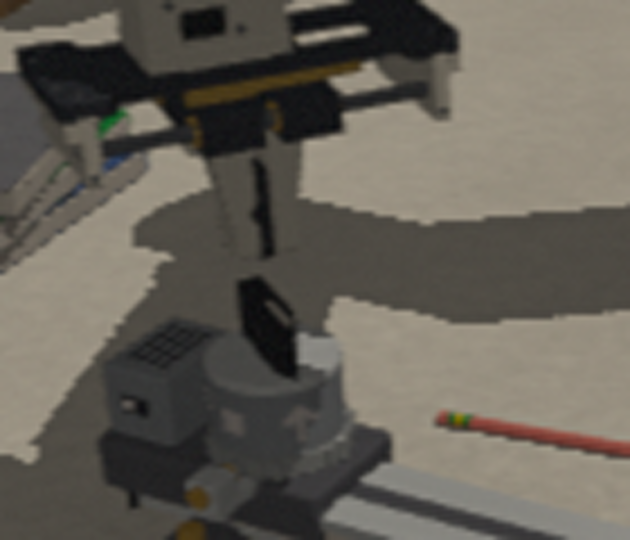

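Measured tips are at z ≈ 0.172 with the reported TCP at 0.145. The real fingertips therefore lie about 27 mm short of the reported TCP, and every z needs that correction. I'll open halfway, go down to a reported z of about 0.092, and grip again.

{"op": "apply_moves", "data": {
  "commands": [
    {"grip": 0.45, "slide": [0, 0, 0], "roll": 0},
    {"grip": 0.45, "slide": [0, 0, 0], "roll": 0},
    {"grip": 0.45, "slide": [0, 0, 0], "roll": 0},
    {"grip": 0.45, "slide": [0, 0, 0], "roll": 0},
    {"grip": 0.45, "slide": [0, 0, 0.015], "roll": 0}
  ]
}}

```text
time_s: 5.32
tcp_pos: [0.5525, -0.2331, 0.1317]
eef_rot: [-179.9, 0.1, -130.5]
contact_force: [-0.2, -0.1, -0.0]
gripper_width: 0.0445
```

```bash
python3 - <<'E'
from h import *
s=get_state();print(s['tcp_pos'],s['gripper_width'])
im,d=capture('scene');save('scene4',cv2.resize(im[100:220,110:250],None,fx=4.5,fy=4.5,interpolation=2))
E
```

```text
[ 0.55253738 -0.23314449  0.13172361] 0.044463212364075695
```

View pics/scene4.png

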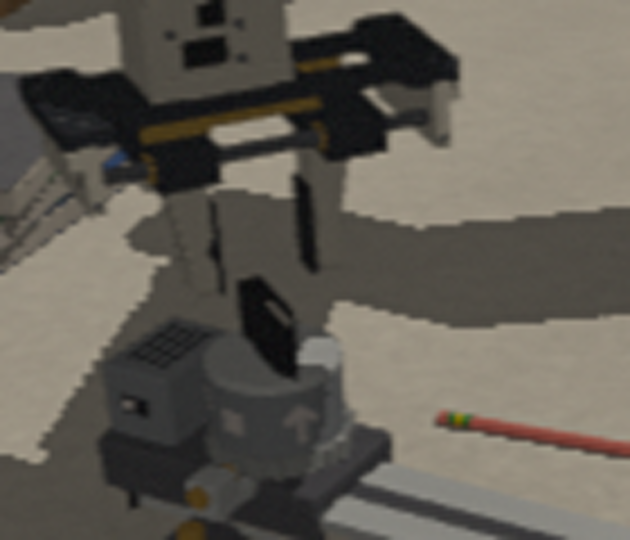

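The fingers straddle the bar and sit above it. I'll go down and close.

{"op": "apply_moves", "data": {
  "commands": [
    {"grip": 0.45, "slide": [0, 0, 0.02], "roll": 0},
    {"grip": 0.45, "slide": [0, 0, 0.0385], "roll": 0},
    {"grip": 0.45, "slide": [0, 0, 0.0385], "roll": 0},
    {"grip": 1, "slide": [0, 0, 0.0385], "roll": 0},
    {"grip": 1, "slide": [0, 0, 0.0385], "roll": 0}
  ],
  "grip_force": 50
}}

```text
time_s: 6.0
tcp_pos: [0.5521, -0.2331, 0.0934]
eef_rot: [-179.9, 0.0, -130.5]
contact_force: [1.1, 0.1, -0.2]
gripper_width: 0.0336
```

{"op": "apply_moves", "data": {
  "commands": [
    {"grip": 1, "slide": [0, 0, 0], "roll": 0},
    {"grip": 1, "slide": [0, 0, 0], "roll": 0},
    {"grip": 1, "slide": [0, 0, 0], "roll": 0}
  ]
}}

```text
time_s: 6.38
tcp_pos: [0.551, -0.2324, 0.093]
eef_rot: [179.9, 0.0, -130.5]
contact_force: [-2.7, 4.4, 4.7]
gripper_width: 0.0137
```

The fingers now hold the bar at 13.7 mm. I'll turn it 35.7° anticlockwise.

{"op": "apply_moves", "data": {
  "commands": [
    {"grip": 1, "slide": [0, 0, 0], "roll": -8},
    {"grip": 1, "slide": [0, 0, 0], "roll": -16},
    {"grip": 1, "slide": [0, 0, 0], "roll": -24},
    {"grip": 1, "slide": [0, 0, 0], "roll": -32},
    {"grip": 1, "slide": [0, 0, 0], "roll": -36}
  ]
}}

```text
time_s: 7.0
tcp_pos: [0.5495, -0.2319, 0.093]
eef_rot: [179.8, 0.1, -94.3]
contact_force: [-8.4, 6.7, 8.6]
gripper_width: 0.0135
```

{"op": "apply_moves", "data": {
  "commands": [
    {"grip": 1, "slide": [0, 0, 0], "roll": 0},
    {"grip": 1, "slide": [0, 0, 0], "roll": 0},
    {"grip": 1, "slide": [0, 0, 0], "roll": 0}
  ]
}}

```text
time_s: 7.38
tcp_pos: [0.5496, -0.2319, 0.093]
eef_rot: [179.8, 0.1, -94.5]
contact_force: [-7.2, 6.9, 8.5]
gripper_width: 0.0136
```

```bash
python3 - <<'E'
from h import *
im,d=capture('wrist');save('w5',im)
im,d=capture('side');save('s5',cv2.resize(im[150:420,160:420],None,fx=2.2,fy=2.2,interpolation=2))
s=get_state();print(s['tcp_pos'],s['eef_rot'],s['contact_force'],s['moment'],s['gripper_width'],s['joints'])
E
```

```text
[ 0.54952644 -0.23192742  0.09296171] [ 1.79813765e+02  7.24266469e-02 -9.45165689e+01] [-7.15532313  7.68364159  8.31065784] [ 2.58028157  2.60030482 -0.07714533] 0.013469051878264854 [ -4.17730745  18.55002149 -17.45022027  -0.09067236 -54.18559495
  -0.28596656]
```

View pics/s5.png

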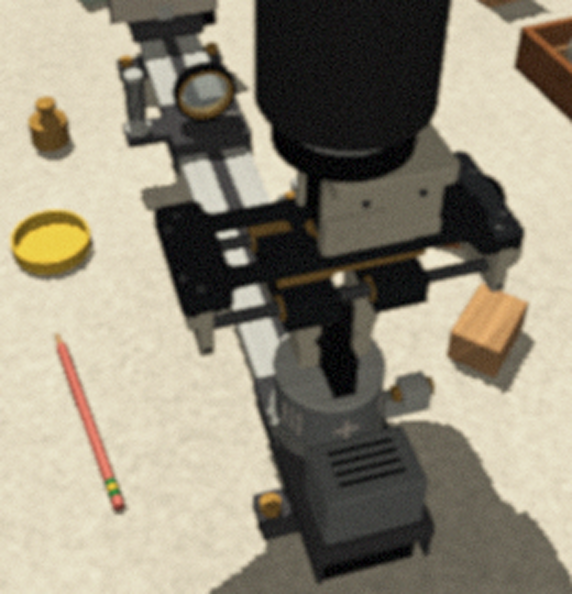

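The bar looks aligned with the rail and the moment about z is small. I'll release, lift, and check the angle.

{"op": "apply_moves", "data": {
  "commands": [
    {"grip": 0.4, "slide": [0, 0, 0], "roll": 0},
    {"grip": 0.4, "slide": [0, 0, 0], "roll": 0},
    {"grip": 0.4, "slide": [0, 0, 0], "roll": 0},
    {"grip": 0.4, "slide": [0, 0, -0.04], "roll": 0},
    {"grip": 0.4, "slide": [0, 0, -0.08], "roll": 0}
  ]
}}

```text
time_s: 8.1
tcp_pos: [0.5514, -0.2331, 0.1731]
eef_rot: [179.9, -0.0, -94.5]
contact_force: [0.8, -0.8, 0.7]
gripper_width: 0.0515
```

{"op": "apply_moves", "data": {
  "commands": [
    {"grip": 0.4, "slide": [0, 0, -0.025], "roll": 0},
    {"grip": 0.4, "slide": [0, 0, -0.025], "roll": 0},
    {"grip": 0.4, "slide": [0, 0, -0.025], "roll": 0}
  ]
}}

```text
time_s: 8.48
tcp_pos: [0.5513, -0.2329, 0.197]
eef_rot: [180.0, 0.0, -94.5]
contact_force: [0.2, 0.2, -0.2]
gripper_width: 0.0526
```

```bash
python3 - <<'E'
from h import *
capture('side')
s=get_state();print(s['tcp_pos'],s['eef_rot'],s['contact_force'],s['gripper_width'])
for cam in ['wrist','side']:
    im,d,W=cloud(cam); save(cam+'6',im)
    X,Y,Z=W[...,0],W[...,1],W[...,2]
    m=(Z>.13)&(Z<.15)&(Y<-.17)&(Y>-.29)&(X>.49)&(X<.61)
    b=W[m];print(cam,len(b),cv2.minAreaRect(b[:,:2].astype(np.float32)*1000))
    if len(b)>9: v=cv2.fitLine(b[:,:2].astype(np.float32),cv2.DIST_L2,0,.001,.001).ravel();print(np.degrees(np.arctan2(v[1],v[0])))
    # rail edges
    m=(Z>.036)&(Z<.050)&(X>.5)&(X<.64)
    for side in (0,1):
        pts=[]
        for y in np.arange(-.17,.06,.006):
            q=X[m&(Y>y)&(Y<y+.006)]
            if len(q)>8: pts.append((y+.003,np.percentile(q,2 if side==0 else 98)))
        pts=np.array(pts)
        if len(pts)>5:
            v=cv2.fitLine(pts[:,::-1].astype(np.float32),cv2.DIST_HUBER,0,.001,.001).ravel()
            print(' edge',side,len(pts),np.degrees(np.arctan2(v[1],v[0]))%180, v[2]-v[0]/v[1]*v[3])
E
```

```text
[ 0.55105497 -0.23285242  0.19661814] [ 1.79913196e+02  1.95026667e-02 -9.45136096e+01] [ 0.27763485  0.25617237 -0.29116252] 0.052355279223034706
wrist 1262 ((550.7487182617188, -232.88104248046875), (61.3473014831543, 13.66662883758545), 85.25413513183594)
84.99247
 edge 0 15 84.97382 0.5418773
 edge 1 15 87.22742 0.595393
side 496 ((550.0936279296875, -234.21617126464844), (59.56987380981445, 14.69961166381836), 84.77703094482422)
85.358955
 edge 0 35 84.76589 0.54067665
 edge 1 35 86.223755 0.58890516
```

View pics/wrist6.png

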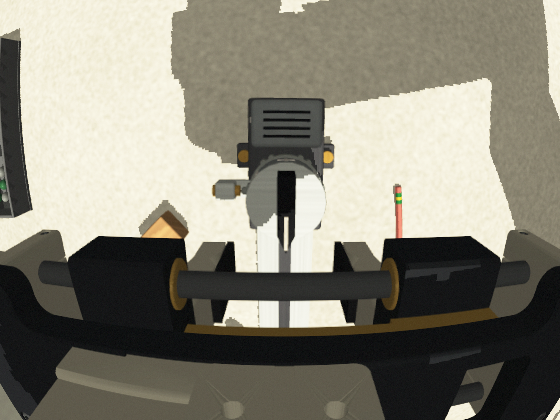

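In the wrist view the bar at (286,205) lies along the rail, with its point down towards the lens. The bar is at 85.1° and the rail at about 85°, so the drum is clicked in. Next I'll move over the post, turning -89.5° so the jaws open along the rail.

{"op": "apply_moves", "data": {
  "commands": [
    {"grip": 0.4, "slide": [-0.056, 0.01, 0], "roll": -9},
    {"grip": 0.4, "slide": [-0.112, 0.02, 0], "roll": -18},
    {"grip": 0.4, "slide": [-0.168, 0.03, 0], "roll": -27},
    {"grip": 0.4, "slide": [-0.224, 0.04, 0], "roll": -36},
    {"grip": 0.4, "slide": [-0.28, 0.049, 0], "roll": -45}
  ]
}}

```text
time_s: 9.25
tcp_pos: [0.5241, 0.0516, 0.1972]
eef_rot: [180.0, 0.0, -49.2]
contact_force: [0.2, 1.0, 0.3]
gripper_width: 0.0526
```

{"op": "apply_moves", "data": {
  "commands": [
    {"grip": 0.4, "slide": [0, 0, 0], "roll": -9},
    {"grip": 0.4, "slide": [0, 0, 0], "roll": -18},
    {"grip": 0.4, "slide": [0, 0, 0], "roll": -27},
    {"grip": 0.4, "slide": [0, 0, 0], "roll": -36},
    {"grip": 0.4, "slide": [0, 0, 0], "roll": -44.5}
  ]
}}

```text
time_s: 9.88
tcp_pos: [0.5244, 0.0499, 0.1969]
eef_rot: [180.0, 0.1, -4.7]
contact_force: [-0.4, -0.2, 0.4]
gripper_width: 0.0525
```

{"op": "apply_moves", "data": {
  "commands": [
    {"grip": 0.4, "slide": [0, 0, 0], "roll": 0},
    {"grip": 0.4, "slide": [0, 0, 0], "roll": 0},
    {"grip": 0.4, "slide": [0, 0, 0], "roll": 0},
    {"grip": 0.4, "slide": [0, 0, 0], "roll": 0}
  ]
}}

```text
time_s: 10.38
tcp_pos: [0.5247, 0.05, 0.1976]
eef_rot: [180.0, 0.0, -5.1]
contact_force: [0.6, 0.1, 0.2]
gripper_width: 0.0526
```

```bash
python3 - <<'E'
from h import *
s=get_state();print(s['tcp_pos'],s['eef_rot'],s['contact_force'],s['gripper_width'],s['joints'])
im,d,W=cloud('wrist'); save('wrist7',im)
X,Y,Z=W[...,0],W[...,1],W[...,2]
for n,lo,hi,x0,x1,y0,y1 in [('posttop',.113,.125,.49,.545,.05,.17),('postside',.065,.113,.49,.54,.05,.17),('ring',.065,.125,.545,.65,.05,.17),('saddle',.055,.063,.5,.65,.03,.2),('screw',.055,.07,.61,.67,-.05,.05),('stopblock',.044,.05,.61,.67,-.05,.05)]:
    m=(Z>lo)&(Z<hi)&(X>x0)&(X<x1)&(Y>y0)&(Y<y1);b=W[m]
    if len(b)>5: print(n,len(b),b.min(0).round(4),b.max(0).round(4),np.array(cv2.minAreaRect(b[:,:2].astype(np.float32)*1000)[0]))
E
```

```text
[0.52474525 0.0499636  0.19764929] [ 1.79998305e+02  1.76850225e-04 -5.05529429e+00] [0.6074655  0.12743944 0.24793602] 0.05259623013565322 [ 2.67778767e+01  6.72714486e+00 -1.81701520e+01  1.48438051e-03
 -6.51037472e+01  5.81662041e+01]
posttop 303 [0.5111 0.0993 0.1132] [0.5277 0.116  0.1204] [519.43591309 107.80738831]
postside 276 [0.5136 0.0988 0.0652] [0.5276 0.1149 0.113 ] [522.65057373 105.08585358]
ring 1297 [0.5522 0.0943 0.065 ] [0.6082 0.1108 0.1173] [580.4744873  102.57354736]
saddle 3746 [0.5063 0.0685 0.055 ] [0.6187 0.1363 0.063 ] [561.70471191 104.15113068]
screw 333 [ 0.6286 -0.0111  0.0557] [0.6482 0.0089 0.0656] [638.6159668   -1.40372086]
stopblock 178 [ 0.6241 -0.0136  0.044 ] [0.6493 0.0097 0.0485] [636.68695068  -0.84461594]
```

View pics/wrist7.png

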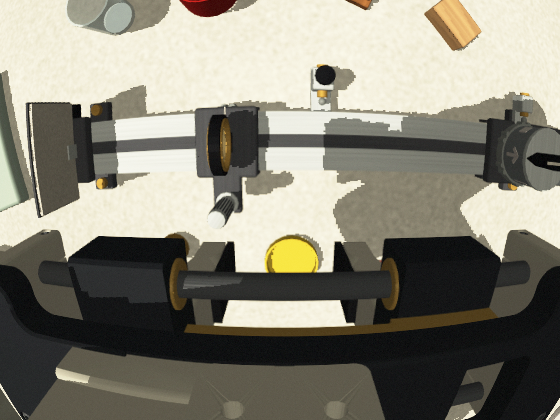

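In the wrist picture the post is at (222,208), the ring at (218,145) and the click stop at (325,80). The post is measured at (0.5195, 0.1077), and the travel to the notch is about 98 mm. I'll move over the post and down.

{"op": "apply_moves", "data": {
  "commands": [
    {"grip": 0.4, "slide": [-0.0103, -0.057, 0], "roll": 0},
    {"grip": 0.4, "slide": [-0.0103, -0.057, 0], "roll": 0},
    {"grip": 0.4, "slide": [-0.0103, -0.057, 0.05], "roll": 0},
    {"grip": 0.4, "slide": [-0.0103, -0.057, 0.06], "roll": 0},
    {"grip": 0.4, "slide": [-0.0103, -0.057, 0.06], "roll": 0}
  ],
  "grip_force": 20
}}

```text
time_s: 11.05
tcp_pos: [0.5195, 0.1071, 0.1378]
eef_rot: [179.9, 0.0, -5.0]
contact_force: [0.0, -0.7, 1.1]
gripper_width: 0.0525
```

```bash
python3 - <<'E'
from h import *
s=get_state();print(s['tcp_pos'],s['eef_rot'],s['contact_force'],s['gripper_width'])
im,d=capture('side');save('s8',cv2.resize(im[120:260,160:340],None,fx=4,fy=4,interpolation=2))
im,d=capture('scene');save('c8',cv2.resize(im[140:280,230:410],None,fx=4,fy=4,interpolation=2))
E
```

```text
[0.51946929 0.10711278 0.13776742] [ 1.79927696e+02  4.68081046e-02 -5.01147878e+00] [ 0.02479109 -0.66945353  1.0798581 ] 0.05251370312928303
```

View pics/s8.png

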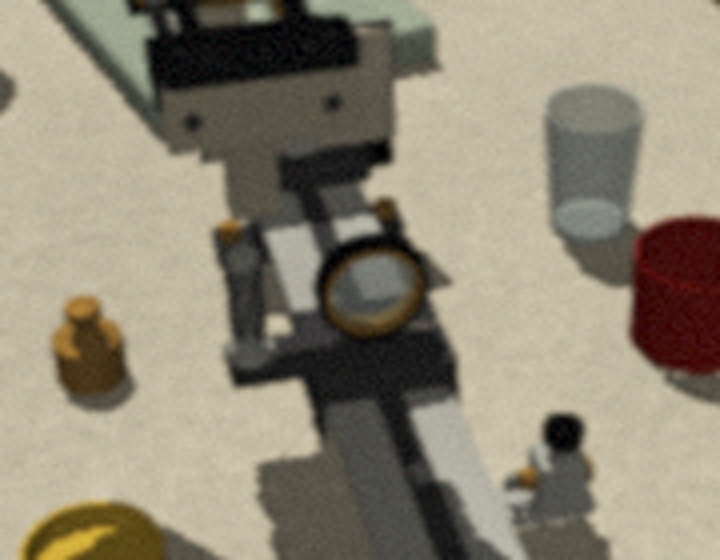

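View pics/c8.png

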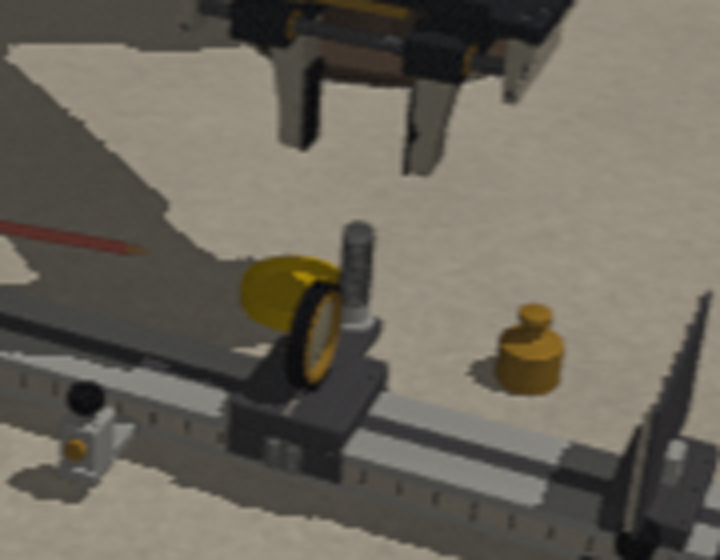

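The fingers straddle the post at (357,230) in the crop, and the notch ribs show at (283,452). I'll go down and close.

{"op": "apply_moves", "data": {
  "commands": [
    {"grip": 0.4, "slide": [0, 0, 0.05], "roll": 0},
    {"grip": 0.4, "slide": [0, 0, 0.085], "roll": 0},
    {"grip": 0.4, "slide": [0, 0, 0.085], "roll": 0},
    {"grip": 1, "slide": [0, 0, 0.085], "roll": 0},
    {"grip": 1, "slide": [0, 0, 0.085], "roll": 0}
  ],
  "grip_force": 25
}}

```text
time_s: 11.78
tcp_pos: [0.5208, 0.1083, 0.0547]
eef_rot: [-179.9, -0.2, -5.0]
contact_force: [0.8, 0.1, -0.4]
gripper_width: 0.0381
```

{"op": "apply_moves", "data": {
  "commands": [
    {"grip": 1, "slide": [0, 0, 0], "roll": 0},
    {"grip": 1, "slide": [0, 0, 0], "roll": 0},
    {"grip": 1, "slide": [0, 0, 0], "roll": 0},
    {"grip": 1, "slide": [0, 0, 0], "roll": 0}
  ]
}}

```text
time_s: 12.28
tcp_pos: [0.5198, 0.1079, 0.0532]
eef_rot: [-180.0, -0.0, -5.0]
contact_force: [-1.0, 1.1, 6.1]
gripper_width: 0.0164
```

The post is held at 16.4 mm. I'll slide about 78 mm towards the lamp first, stopping short of the ball.

{"op": "apply_moves", "data": {
  "commands": [
    {"grip": 1, "slide": [0, 0.014, 0], "roll": 0},
    {"grip": 1, "slide": [0, 0.032, 0], "roll": 0},
    {"grip": 1, "slide": [0, 0.05, 0], "roll": 0},
    {"grip": 1, "slide": [0, 0.068, 0], "roll": 0},
    {"grip": 1, "slide": [0, 0.078, 0], "roll": 0}
  ]
}}

```text
time_s: 12.9
tcp_pos: [0.5128, 0.0294, 0.0532]
eef_rot: [-180.0, -0.0, -5.0]
contact_force: [-1.8, 1.1, 5.4]
gripper_width: 0.0165
```

{"op": "apply_moves", "data": {
  "commands": [
    {"grip": 1, "slide": [0, 0, 0], "roll": 0},
    {"grip": 1, "slide": [0, 0, 0], "roll": 0},
    {"grip": 1, "slide": [0, 0, 0], "roll": 0}
  ]
}}

```text
time_s: 13.28
tcp_pos: [0.5128, 0.0298, 0.0532]
eef_rot: [180.0, -0.0, -5.0]
contact_force: [-3.0, 0.2, 6.2]
gripper_width: 0.0166
```

```bash
python3 - <<'E'
from h import *
s=get_state();print(s['tcp_pos'],s['eef_rot'],s['contact_force'],s['gripper_width'])
im,d=capture('side');save('s9',cv2.resize(im[120:290,180:380],None,fx=4,fy=4,interpolation=2)[:600])
im,d=capture('scene');save('c9',cv2.resize(im[180:290,200:340],None,fx=5,fy=5,interpolation=2))
im,d,W=cloud('wrist'); save('w9',im)
E
```

```text
[0.51283572 0.02978153 0.05320749] [ 1.79990120e+02 -2.49907663e-02 -4.99113557e+00] [-2.9636386   0.21843125  6.19499231] 0.01662347943917289
```

View pics/w9.png

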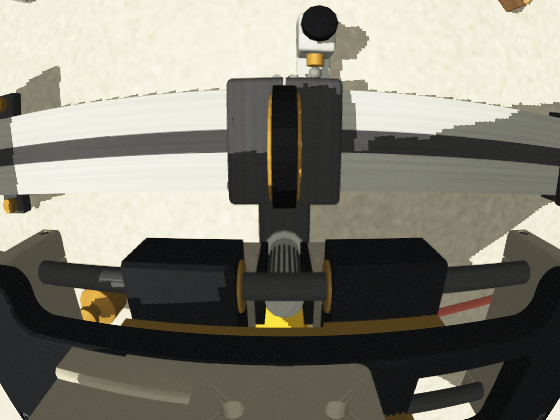

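View pics/c9.png

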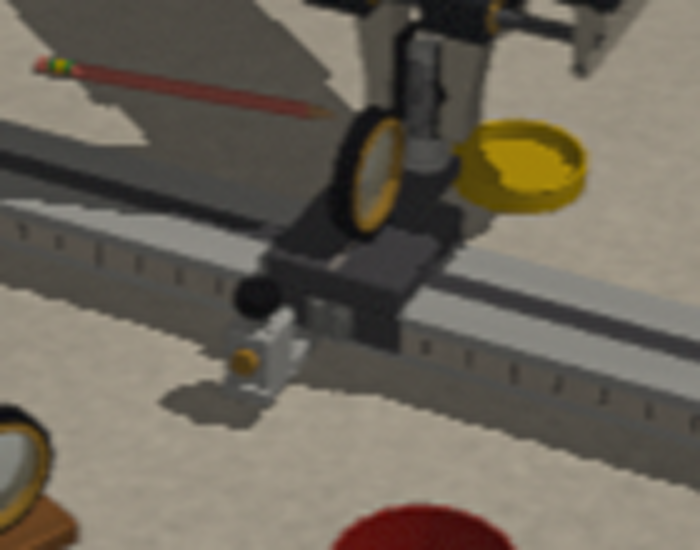

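In the wrist picture the rib pair is at about (285,78) and the ball at (315,72), roughly 20 mm to go, which agrees with my measurement. I'll creep from here and watch the force along the rail.

{"op": "apply_moves", "data": {
  "commands": [
    {"grip": 1, "slide": [0, 0.003, 0], "roll": 0},
    {"grip": 1, "slide": [0, 0.006, 0], "roll": 0},
    {"grip": 1, "slide": [0, 0.008, 0], "roll": 0},
    {"grip": 1, "slide": [0, 0.009, 0], "roll": 0}
  ]
}}

```text
time_s: 13.92
tcp_pos: [0.5121, 0.021, 0.0532]
eef_rot: [-180.0, -0.0, -5.0]
contact_force: [-2.6, 0.9, 6.5]
gripper_width: 0.0162
```

{"op": "apply_moves", "data": {
  "commands": [
    {"grip": 1, "slide": [0, 0.0005, 0], "roll": 0},
    {"grip": 1, "slide": [0, 0.001, 0], "roll": 0},
    {"grip": 1, "slide": [0, 0.001, 0], "roll": 0}
  ]
}}

```text
time_s: 14.3
tcp_pos: [0.512, 0.02, 0.0532]
eef_rot: [-180.0, -0.0, -5.0]
contact_force: [-2.8, 0.9, 6.8]
gripper_width: 0.0163
```

{"op": "apply_moves", "data": {
  "commands": [
    {"grip": 1, "slide": [0, 0.0005, 0], "roll": 0},
    {"grip": 1, "slide": [0, 0.001, 0], "roll": 0},
    {"grip": 1, "slide": [0, 0.001, 0], "roll": 0}
  ]
}}

```text
time_s: 14.68
tcp_pos: [0.5119, 0.0194, 0.0532]
eef_rot: [-180.0, -0.0, -5.0]
contact_force: [-2.1, 2.9, 6.9]
gripper_width: 0.0168
```

{"op": "apply_moves", "data": {
  "commands": [
    {"grip": 1, "slide": [0, 0.0005, 0], "roll": 0},
    {"grip": 1, "slide": [0, 0.001, 0], "roll": 0},
    {"grip": 1, "slide": [0, 0.001, 0], "roll": 0}
  ]
}}

```text
time_s: 15.05
tcp_pos: [0.5119, 0.0189, 0.0532]
eef_rot: [-179.9, -0.0, -5.0]
contact_force: [-3.6, 5.2, 7.1]
gripper_width: 0.0162
```

The first rib is met at y ≈ 0.0198, as predicted, so the crest should be near 0.0153 and the notch near 0.0108. I'll keep creeping.

{"op": "apply_moves", "data": {
  "commands": [
    {"grip": 1, "slide": [0, 0.0005, 0], "roll": 0},
    {"grip": 1, "slide": [0, 0.001, 0], "roll": 0},
    {"grip": 1, "slide": [0, 0.001, 0], "roll": 0}
  ]
}}

```text
time_s: 15.42
tcp_pos: [0.5118, 0.0178, 0.0532]
eef_rot: [-179.9, -0.0, -5.0]
contact_force: [-3.8, 3.9, 6.8]
gripper_width: 0.0165
```

{"op": "apply_moves", "data": {
  "commands": [
    {"grip": 1, "slide": [0, 0.0005, 0], "roll": 0},
    {"grip": 1, "slide": [0, 0.001, 0], "roll": 0},
    {"grip": 1, "slide": [0, 0.001, 0], "roll": 0}
  ]
}}

```text
time_s: 15.8
tcp_pos: [0.5116, 0.0165, 0.0532]
eef_rot: [-180.0, -0.0, -5.0]
contact_force: [-2.4, 2.5, 6.3]
gripper_width: 0.016
```

{"op": "apply_moves", "data": {
  "commands": [
    {"grip": 1, "slide": [0, 0.0005, 0], "roll": 0},
    {"grip": 1, "slide": [0, 0.001, 0], "roll": 0},
    {"grip": 1, "slide": [0, 0.001, 0], "roll": 0}
  ]
}}

```text
time_s: 16.18
tcp_pos: [0.5115, 0.0152, 0.0532]
eef_rot: [-180.0, -0.0, -5.0]
contact_force: [-1.9, 1.3, 7.6]
gripper_width: 0.0166
```

{"op": "apply_moves", "data": {
  "commands": [
    {"grip": 1, "slide": [0, 0.0005, 0], "roll": 0},
    {"grip": 1, "slide": [0, 0.001, 0], "roll": 0},
    {"grip": 1, "slide": [0, 0.001, 0], "roll": 0}
  ]
}}

```text
time_s: 16.55
tcp_pos: [0.5114, 0.0138, 0.0532]
eef_rot: [180.0, -0.0, -5.0]
contact_force: [-1.1, -0.4, 5.6]
gripper_width: 0.0165
```

{"op": "apply_moves", "data": {
  "commands": [
    {"grip": 1, "slide": [0, 0.0005, 0], "roll": 0},
    {"grip": 1, "slide": [0, 0.001, 0], "roll": 0},
    {"grip": 1, "slide": [0, 0.001, 0], "roll": 0}
  ]
}}

```text
time_s: 16.92
tcp_pos: [0.5112, 0.0126, 0.0532]
eef_rot: [180.0, -0.0, -5.0]
contact_force: [-0.9, -2.5, 6.5]
gripper_width: 0.0166
```

{"op": "apply_moves", "data": {
  "commands": [
    {"grip": 1, "slide": [0, 0.0005, 0], "roll": 0},
    {"grip": 1, "slide": [0, 0.001, 0], "roll": 0},
    {"grip": 1, "slide": [0, 0.001, 0], "roll": 0}
  ]
}}

```text
time_s: 17.3
tcp_pos: [0.5112, 0.0115, 0.0532]
eef_rot: [180.0, -0.0, -5.0]
contact_force: [-1.3, -2.5, 6.0]
gripper_width: 0.0162
```

{"op": "apply_moves", "data": {
  "commands": [
    {"grip": 1, "slide": [0, 0.0005, 0], "roll": 0},
    {"grip": 1, "slide": [0, 0.0005, 0], "roll": 0},
    {"grip": 1, "slide": [0, 0.0005, 0], "roll": 0}
  ]
}}

```text
time_s: 17.68
tcp_pos: [0.5112, 0.0113, 0.0532]
eef_rot: [180.0, -0.0, -5.0]
contact_force: [-1.5, -1.5, 6.6]
gripper_width: 0.0165
```

{"op": "apply_moves", "data": {
  "commands": [
    {"grip": 1, "slide": [0, 0.0005, 0], "roll": 0},
    {"grip": 1, "slide": [0, 0.0005, 0], "roll": 0},
    {"grip": 1, "slide": [0, 0.0005, 0], "roll": 0}
  ]
}}

```text
time_s: 18.05
tcp_pos: [0.5112, 0.011, 0.0532]
eef_rot: [180.0, -0.0, -5.0]
contact_force: [-2.8, 0.8, 6.9]
gripper_width: 0.0168
```

```bash
python3 - <<'E'
from h import *
F=[]
im,d,W=cloud('wrist'); save('w10',cv2.resize(im[40:220,200:380],None,fx=3.3,fy=3.3,interpolation=2))
F.append(get_state()['contact_force'])
im,d=capture('scene');save('c10',cv2.resize(im[200:290,200:320],None,fx=6,fy=6,interpolation=2))
F.append(get_state()['contact_force'])
X,Y,Z=W[...,0],W[...,1],W[...,2]
u=np.array([.0865,.9963])
for n,lo,hi,x0,x1,y0,y1 in [('ring',.065,.125,.535,.64,-.05,.06),('saddle',.055,.063,.5,.62,-.07,.08),('screw',.06,.07,.61,.67,-.05,.05),('ball',.028,.04,.6,.626,-.03,.03)]:
    m=(Z>lo)&(Z<hi)&(X>x0)&(X<x1)&(Y>y0)&(Y<y1);b=W[m]
    if len(b)>5: s=b[:,:2]@u;print(n,len(b),np.percentile(s,[0,2,50,98,100]).round(4),(s.min()+s.max())/2)
s=get_state();print(s['tcp_pos'],s['qd'],np.array(F),s['gripper_width'])
E
```

```text
ring 3900 [0.0449 0.0478 0.0539 0.0602 0.0621] 0.05354526499460567
saddle 12327 [0.0217 0.0235 0.0539 0.0843 0.0861] 0.05387508865690315
screw 988 [0.0442 0.0453 0.0538 0.0623 0.0634] 0.053785380607759836
ball 406 [0.0426 0.0446 0.0538 0.0612 0.0632] 0.052914979067826814
[0.51117912 0.01096862 0.05320882] [ 0.04655093  0.00906177 -0.13312451  0.04539346  0.12155468  0.00612037] [[-2.14486921 -0.14949933  7.35705522]
 [-2.34105907 -0.83399888  6.90821001]] 0.016549647813468144
```

View pics/w10.png

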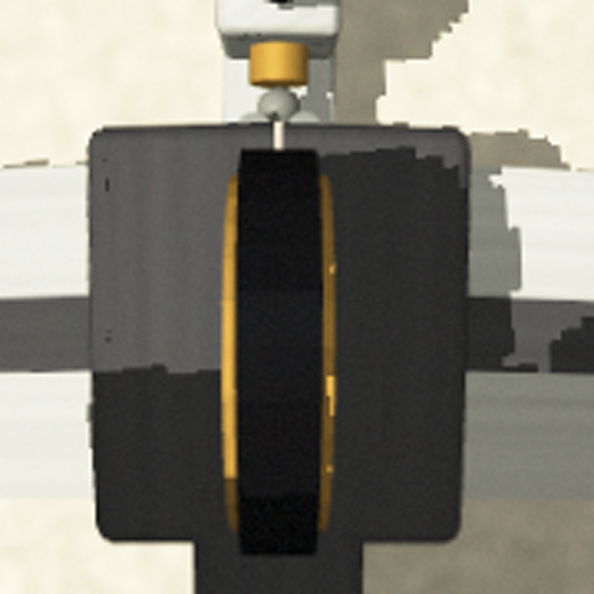

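View pics/c10.png

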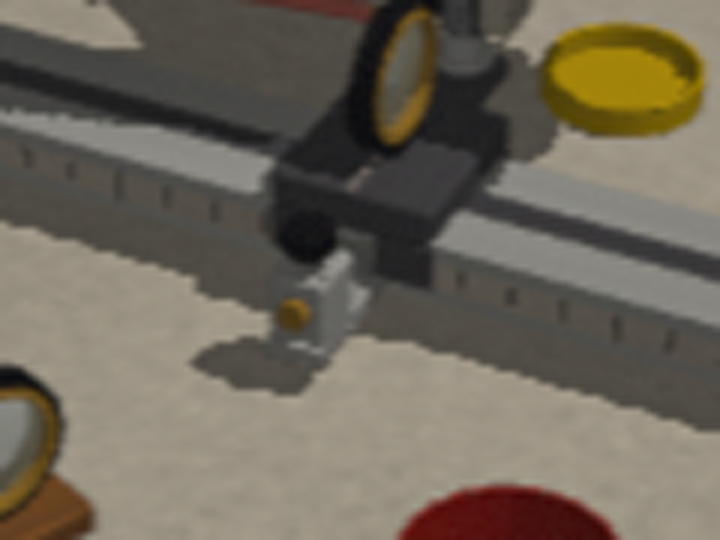

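The wrist picture shows the ball at (278,103) exactly between the ribs. Ring, saddle and thumbscrew all sit at 53.5–53.9 mm along the rail, with almost no force along it. I'll hold briefly, check the drum and bystanders, and hand in.

{"op": "apply_moves", "data": {
  "commands": [
    {"grip": 1, "slide": [0, 0, 0], "roll": 0},
    {"grip": 1, "slide": [0, 0, 0], "roll": 0},
    {"grip": 1, "slide": [0, 0, 0], "roll": 0},
    {"grip": 1, "slide": [0, 0, 0], "roll": 0}
  ]
}}

```text
time_s: 18.65
tcp_pos: [0.5112, 0.011, 0.0532]
eef_rot: [180.0, -0.0, -5.0]
contact_force: [-1.8, -0.1, 7.5]
gripper_width: 0.0168
```

```bash
python3 - <<'E'
from h import *
im,d,W=cloud('side');save('s11',im)
X,Y,Z=W[...,0],W[...,1],W[...,2]
m=(Z>.138)&(Z<.15)&(Y<-.17)&(Y>-.29)&(X>.49)&(X<.61);b=W[m]
v=cv2.fitLine(b[:,:2].astype(np.float32),cv2.DIST_L2,0,.001,.001).ravel();print(len(b),np.degrees(np.arctan2(v[1],v[0])))
s=get_state();print(s['tcp_pos'],s['contact_force'],s['gripper_width'],s['time_s'])
E
```

```text
401 85.07161
[0.51117453 0.01097769 0.05321812] [-1.40689907 -0.51375681  6.56735095] 0.01665814171801905 18.7
```

View pics/s11.png

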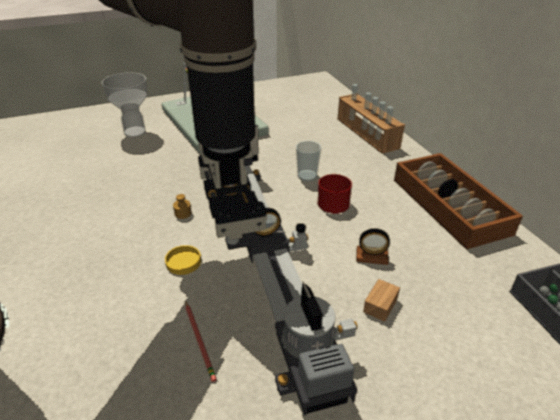

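The side picture shows the bar at (312,305) along the rail at 85.1°. All the bystanders are at their starting pixels.

```bash
python3 -c "
from plant import *
print(close_job())"
```

```text
the job is handed in; nothing more can be done
None
```

I handed the job in at about 18.7 s: the drum is clicked in towards the lens, and the fingers hold the lens carriage in the click stop's notch.

- **Drum:** I gripped the bar and turned it about 36° anticlockwise. After release it lay at 85.1°, with the rail at about 85°; the last picture gave the same angle.
- **Carriage:** I gripped the post and slid it about 98 mm towards the lamp, creeping for the last part. The resistance rose to about 5 N on the first rib, turned into a pull as the ball dropped, and settled near zero.
- **Last checks:** Carriage and click stop agree to within about 0.5 mm along the rail. The ball itself measured up to 1 mm off, but the wrist picture shows it between the ribs. The gripper reads 16.7 mm on the post with a 25 N grip set, and the arm was steady. The bystanders appear at the same places in the side picture as at the start; I did not measure them.
- **What disagreed:** The first grip on the bar failed. The fingers shut just above it because the real fingertips sit about 27 mm short of the reported TCP. I corrected every later height for that, and nothing was displaced.
- **Rail edge:** One fit of the far rail edge read 86–87° because the click stop and shadows disturbed it, so I did not use it.

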